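# Slide the lamp board out to overhang, pick it up and seat it in the soldering jig

## Task

The thin lamp board lies sunk in the wooden riser, its tail under a sprung plunger, where fingers cannot get hold of it: press on its top and slide it out over the riser's open end until it overhangs by about 40 mm, then take it by the overhanging part. Lay it flat in the bed of the soldering jig with its far end fully home against the metal stop, and let go. Never load the board against riser or jig with more than 20 N (the plunger makes 6 N of that), do not drop it, and leave the flux bottle, the spool and the pliers where they are.

Things in the scene. Friction and masses are not known exactly. Their poses are not given: they have to be found in the camera images.
- board: thin flat lamp board, aluminium, white top, two rows of copper pads, 110 mm long (x) x 48 wide (y) x 3 thick, about 45 g, slick: pinch it firmly (60 N). Origin: centre of its underside, z up. Starts flat in the riser's bed along the riser's x axis. Closed fingertips pressed on its top with 8 to 11 N drag it along; pressed with less they slip. Touch down slowly (4 mm/s is safe)
- riser: wooden block 130 mm long (x) x 72 wide (y) on stiff rubber feet (40 N/mm); origin: centre of its underside, on a plywood sheet 4 mm above the table. Slick flat bed 45 mm above the origin, 54 mm wide, between side lips 9 mm wide, 5 high; at +x an 8 mm thick, 5 mm high aluminium stop (bed from x = -65 to +57 mm); the -x end is open, a straight drop
- riser_edge (a point): middle of the open edge of the riser's bed, at bed height (riser x = -65 mm); the board is to be slid over it in the riser's -x direction. Axes as the riser's
- jig: soldering jig: fixed wooden block 80 mm long (x) x 73 wide (y) on the same sheet; origin: centre of its underside. Slick flat bed 45 mm above the origin, 55 mm wide, between side lips 9 mm wide, 5 high; at +x an 8 mm thick, 9 mm high aluminium stop (bed from x = -40 to +32 mm); -x end open. A board that is home lies along jig x, +x end on the stop, 38 mm out over the -x end
- jig_stop (a point): middle of the foot of the stop's inner face, at bed height (jig x = +32 mm). Axes as the jig's
- flux: small amber flux bottle with a black cap, 28 mm across, 68 mm tall, standing on the sheet beyond the blocks; origin at the centre of its underside; leave alone
- spool: empty black plastic solder spool, 56 mm across, 24 mm high, on the sheet beyond the blocks; origin at the centre of its underside; leave alone
- pliers: pliers, 160 mm long, lying flat on the sheet beyond the blocks; origin at the pivot, jaws to +x, 16 mm high; leave alone
- bridge: aluminium bridge fixed across the riser's lips, 16 mm long (x), 72 mm wide, centred at riser x = +34 mm, its top 70 mm above the riser's underside; origin and axes as the riser's. A sprung steel plunger in its middle (knob 76 mm above the riser's underside) presses the board's tail down with 6 N until the tail has slid out from under it
Things that resemble listed ones, but are neither listed nor needed, are in the scene too. There is more than one size of the board; the job needs the larger.

How it is judged (in metres and radians):
On the way, in this order (a step that is already met when the one before it is completed fails the run):
1. the board has been slid over the riser's open edge: it still lies flat on the bed and overhangs by 27 to 52 mm (x of board in the frame of riser between -0.062 and -0.037 m and z of board in the frame of riser between 0.042 and 0.047 m and angle between board's own z axis and vertical below 0.06 rad), for 0.2 s.
2. the board is held by the fingers, lifted clear of the riser (z of board in the frame of riser above 0.055 m and contact force between the fingers and board above 1 N and contact force between board and riser below 0.05 N), for 0.2 s.
At the end, for the whole second after the job is handed in: the board lies flat (within 2 mm in height, 0.04 rad) and at rest between the jig's lips, its +x end within 2 mm of the stop (x of board in the frame of jig_stop between -0.057 and -0.052 m and y of board in the frame of jig_stop between -0.005 and 0.005 m and z of board in the frame of jig_stop between -0.003 and 0.002 m and angle between board's own z axis and vertical below 0.04 rad and angle between the x axis of board and the x axis of jig, either way round below 0.12 rad and linear speed of board below 0.01 m/s); the robot touches nothing.
It fails at once if the board is loaded against the riser with more than 20 N (contact force between board and riser above 20 N).
It fails at once if the board is loaded against the jig with more than 20 N (contact force between board and jig above 20 N).
It fails at once if the board is dropped onto the sheet or table (height (world z) of board below 0.03 m).
It fails at once if flux bottle, spool or pliers moved by more than 15 mm, or the bottle tipped (distance of any of flux, spool, pliers from where it was at the start of the episode above 0.015 m or angle between flux's own z axis and vertical above 0.3 rad).
It also fails if it takes over 72 s, if anything falls off the work surface, if the arm or the gripper's body presses on something with over 40 N, if the wrist force passes 120 N, or if a joint passes its speed limit or range.

## Robot

A 7-joint arm with a two-finger parallel gripper is mounted at the origin on the work surface. World frame = base frame: x ahead of the robot, y to its left, z up, the work surface at z = 0. Lengths are in mm, angles in rad, forces in N, time in s.
With the tool pointing down it reaches from about 400 to 900 mm from the base axis. Payload 5.6 kg.
Tool frame: the origin (TCP) lies midway between the tips of the shut fingers; the grasp point (between the pads) lies 19 mm behind it; x points along the fingers, y is the direction in which the jaws open and shut, and the axes are right-handed (so a half turn about x gives the same grasp; the last joint's range is limited). The gripper opens to 92 mm and grips with 3 to 60 N. Pads are 20 mm wide; open, the fingers measure 128 mm over their backs; the gripper's body (75 mm by 189 mm) begins 69 mm behind the grasp point.
Start: joints at [1.234, 0.468, -0.012, 1.603, 0.006, 1.071, -0.056], TCP at [188.193, -622.168, 214.592] pointing down, gripper open.
Joint ranges: [-2.53, 2.53], [-0.31, 2.02], [-1.57, 1.55], [0.28, 2.44], [-1.29, 4.43], [0.15, 1.84], [-2.92, 2.92]. Speed limits (rad/s): [2.57, 2.57, 3.14, 3.14, 3.14, 3.14, 3.14].

## Interface

Orientations are given as a rotation vector (axis times angle).
In Python, from cell import robot, grip, kin, viewer gives the robot as it stands. Calls block until the motion is done:
- robot.movep(position, orientation): joint-space move of the TCP to a pose.
- robot.servo_line(position, feed=150, rotation=None): straight line of the TCP; rotation=None keeps the orientation; feed is the mean speed in mm/s.
- robot.goto_joints(angles): joint-space move.
- grip(opening, newtons=None): opening from 0.0 (shut) to 1.0 (fully open); newtons is the grip in N (None keeps the last); returns when the fingers have stopped.
- robot.hold(seconds).
- kin.ik(position, orientation): joint angles nearest the present ones, or None.
- robot.observe(): the state.
- viewer.read_camera(name): name is "side" or "top" or "wrist"; returns the picture (384x512x3 uint8, red, green, blue); there is no depth.
- viewer.camera_info(name): a dict with "camera_matrix" (3x3 intrinsics, pixels), "R" (3x3) and "t" (3): a world point X has camera coordinates R X + t. Camera axes: x right, y down, z forward; pixel columns grow to the right and rows downward; lengths in mm; the calibration is good to about 2 mm. A picture is of the moment at which its call begins: read the wrist's pose just before it. camera_info takes no time and is no camera call; for the wrist camera it gives the pose at the moment of the call.
A pose or a line that the arm cannot do raises robot.IKError and nothing moves.
- robot.job_done(): hands the job in, once; it reports no verdict.
Trained networks look in the newest picture that a camera, given by its name, has taken for a name from the list of things; names that differ only in an ending like _2 or _b are one class to them, and where a whole thing is asked for, a point or a joint stands for the part that bears it (a point fixed in the world has none). Each returns a list of dicts, best first, with "confidence" (0 to 1); they miss things now and then, are a little off and sometimes report something else, mostly with a low value. They report only what shows in the picture. A call takes as long as a camera call. They do not tell look-alikes from the thing itself.
- viewer.silhouettes(name, camera): "mask" (384x512 bool, what is visible of it).
- viewer.pinpoint(name, camera): "at" ([x, y, z] in mm, in the coordinates of the camera as it stood for that picture, good to about 4 mm: a listed point, or the origin of a listed thing).
The state is a dict: "t": time; "joints": joint angles; "joint_velocities": joint speeds; "joint_torque": joint torques, N m; "tcp_pos": TCP position; "tcp_rot": TCP orientation; "contact_force": force on the tool from outside, world axes, zero at the start; "wrist_torque": the same for the moment, N m; "grip_width": opening from 0.0 (shut) to 1.0 (fully open).
Only numpy, scipy, OpenCV 4.12 (cv2) and the standard library are available. Lean on these libraries where they do the work, as an engineer would, in place of code of your own. Each camera call takes 0.05 s, during which the arm holds its last target. There are 200 camera calls.

## Working session

There is one attempt and no reset: what is moved stays moved. The work goes in short steps, each a Python script; the robot and the scene stay as the last script left them, time stands still between calls to the robot, and variables do not carry over. Pictures are saved under pics/ and viewed, about 8 in all and at most 12, crops included, and the job is handed in when it is done.

```bash
ls; mkdir -p pics; cat > h.py <<'E'
import numpy as np, cv2
from scipy.spatial.transform import Rotation as Rn
from cell import robot, grip, kin, viewer
def info(c):
    i=viewer.camera_info(c); return np.array(i["camera_matrix"]),np.array(i["R"]),np.array(i["t"])
def proj(c,X,cal=None):
    K,R,t=cal or info(c); p=K@(R@np.array(X,float)+t); return p[:2]/p[2]
def ray(c,uv,z,cal=None):
    "pixel -> world point at height z"
    K,R,t=cal or info(c); d=R.T@np.linalg.inv(K)@np.array([uv[0],uv[1],1.]); o=-R.T@t
    return o+d*(z-o[2])/d[2]
def pin(n,c,cal=None):
    K,R,t=cal or info(c)
    return [(round(float(d["confidence"]),2),(R.T@(np.array(d["at"])-t)).round(1),proj(c,R.T@(np.array(d["at"])-t),(K,R,t)).round()) for d in viewer.pinpoint(n,c)]
def save(img,f): cv2.imwrite(f,cv2.cvtColor(img,cv2.COLOR_RGB2BGR))
E
python3 - <<'E'
from h import *
s=robot.observe(); print({k:np.round(v,3) for k,v in s.items()})
for c in("top","side"):
    im=viewer.read_camera(c); save(cv2.resize(im,(800,600)),f"pics/{c}0.png")
    K,R,t=info(c); print(c,"cam at",(-R.T@t).round(),K[0,0].round())
    for n in("board","riser","riser_edge","jig","jig_stop","bridge","flux","spool","pliers"): 
        for d in pin(n,c): print(n,*d)
E
```

```text
pics
{'t': np.float64(0.0), 'joints': array([ 1.234,  0.468, -0.012,  1.604,  0.006,  1.071, -0.056]), 'joint_velocities': array([-0.002, -0.001,  0.   ,  0.001,  0.002,  0.001, -0.001]), 'joint_torque': array([ 0.0000e+00, -5.2058e+01, -1.3000e-02, -2.4375e+01, -5.7000e-02,
        1.7000e-02,  0.0000e+00]), 'tcp_pos': array([ 187.984, -621.605,  213.65 ]), 'tcp_rot': array([ 2.064,  0.307, -2.065]), 'contact_force': array([-0.296, -0.95 , -0.005]), 'wrist_torque': array([ 0.008, -0.03 ,  0.091]), 'grip_width': np.float64(1.0)}
top cam at [ 416.  161. 1149.] 412.0
board 0.77 [574.  167.9  48.2] [251. 206.]
board 0.71 [467.  531.7  -2.9] [120. 248.]
riser 0.6 [575.5 164.4   4.9] [252. 208.]
riser 0.59 [514.2 167.8  50.7] [251. 229.]
riser_edge 0.7 [513.7 169.8  48.5] [250. 229.]
riser_edge 0.51 [729.4 159.    1.3] [254. 155.]
jig 0.7 [ 530.4 -137.4    3. ] [361. 224.]
jig_stop 0.69 [ 572.1 -136.3   48.5] [364. 207.]
bridge 0.44 [578.1 163.5   3.3] [253. 207.]
flux 0.43 [764.4  10.5   6.7] [306. 143.]
flux 0.28 [ 718.6 -183.5   -1. ] [373. 159.]
spool 0.81 [ 719.2 -184.3   -0.8] [373. 158.]
spool 0.47 [729.6 160.5   1.4] [254. 155.]
spool 0.41 [576.8 162.8   3.2] [253. 208.]
pliers 0.89 [729.7 160.3   2.8] [254. 155.]
pliers 0.37 [574.5 170.   47.8] [250. 206.]
pliers 0.19 [514.3 168.9  47.8] [251. 229.]
side cam at [ 446. -613.  645.] 363.0
board 0.88 [570.7 158.4  50.8] [243. 176.]
board 0.44 [463.5 531.    1.2] [196. 128.]
riser 0.94 [579.1 162.3   4.8] [246. 188.]
jig 0.69 [ 541.5 -138.3    3.3] [253. 278.]
jig_stop 0.84 [ 572.3 -139.7   49.9] [268. 262.]
bridge 0.68 [581.7 160.8   3.9] [247. 188.]
flux 0.76 [763.3   2.1   7.5] [329. 218.]
spool 0.65 [ 720.3 -184.8    3.9] [340. 282.]
pliers 0.67 [727.1 154.1   6.6] [298. 183.]
```

View pics/top0.png

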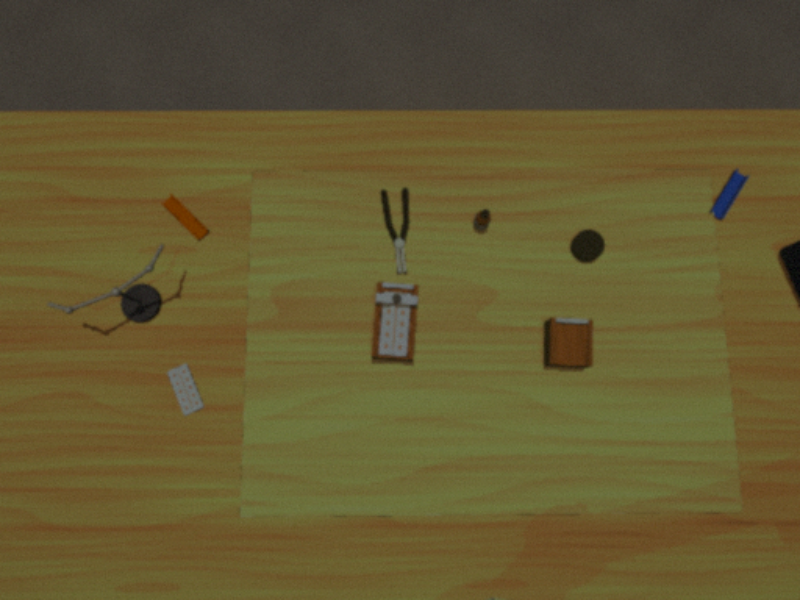

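View pics/side0.png

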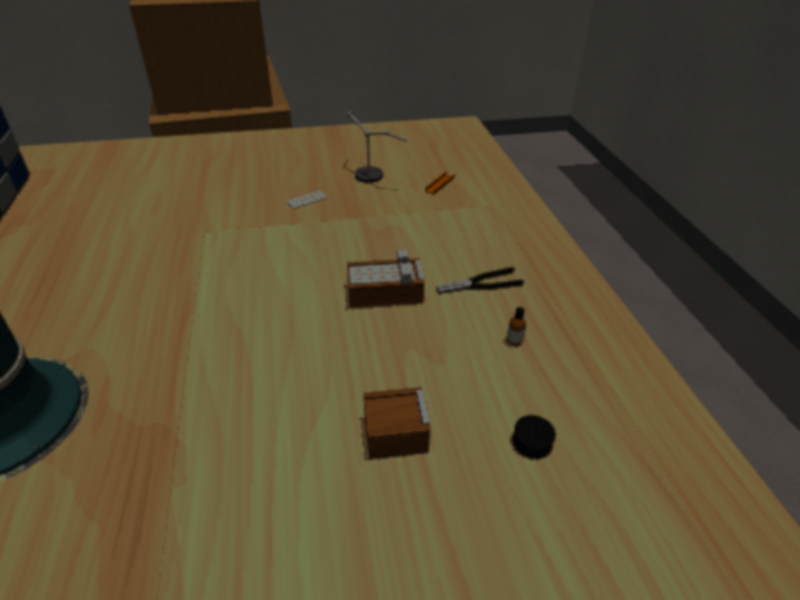

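The top image has two look-alikes for the board. The one in the riser, at native pixel (251,206), is larger and lies under the bridge, so it is the target. The one at (120,248) lies loose on the table and is the small size. Next I go above the riser for a close look.

```bash
cat >> h.py <<'E'
def down(yaw):
    "tool pointing down, jaw axis at yaw+90deg (either sign chosen near present)"
    best=None
    for s in(1,-1):
        x=np.array([0,0,-1.]); y=s*np.array([-np.sin(yaw),np.cos(yaw),0]); M=np.c_[x,y,np.cross(x,y)]
        r=Rn.from_matrix(M); a=(r*Rn.from_rotvec(robot.observe()["tcp_rot"]).inv()).magnitude()
        if best is None or a<best[0]: best=(a,r.as_rotvec())
    return best[1]
E
python3 - <<'E'
from h import *
M=Rn.from_rotvec(robot.observe()["tcp_rot"]).as_matrix(); print("tool axes\n",M.round(2))
r=down(0); grip(0.0)
print(kin.ik([540,165,250],r))
robot.movep([540,165,250],r)
s=robot.observe(); print(s["t"],s["tcp_pos"],s["contact_force"])
cal=info("wrist"); im=viewer.read_camera("wrist"); K,R,t=cal; print("cam",(-R.T@t).round(),R.round(2),K[0,0])
for n in("board","riser","riser_edge","bridge"):
    for d in pin(n,"wrist",cal): print(n,*d)
save(cv2.resize(im,(800,600)),"pics/w1.png"); cv2.imwrite("pics/w1raw.png",im[:,:,::-1])
np.savez("w1.npz",K=K,R=R,t=t)
print(robot.observe()["t"])
E
```

```text
tool axes
 [[-0.    0.29 -0.96]
 [-0.   -0.96 -0.29]
 [-1.    0.    0.  ]]
[ 0.30411844  0.42848938 -0.85301156  1.7367826   0.35206678  1.13755847
 -2.22553414]
5.375 [540.34098209 164.09731527 249.83250257] [-0.13032181  0.14720571  0.06170684]
cam [613. 165. 420.] [[-0.   -1.   -0.  ]
 [-0.97  0.    0.26]
 [-0.26  0.   -0.97]] 288.3353103134323
board 0.97 [462.5 536.8  -1.3] [ 10. 214.]
board 0.94 [573.6 164.1  48. ] [251. 144.]
riser 0.73 [ 543.  -134.7    3. ] [456. 162.]
riser_edge 0.83 [515.5 167.9  52.6] [248. 189.]
5.625
```

View pics/w1.png

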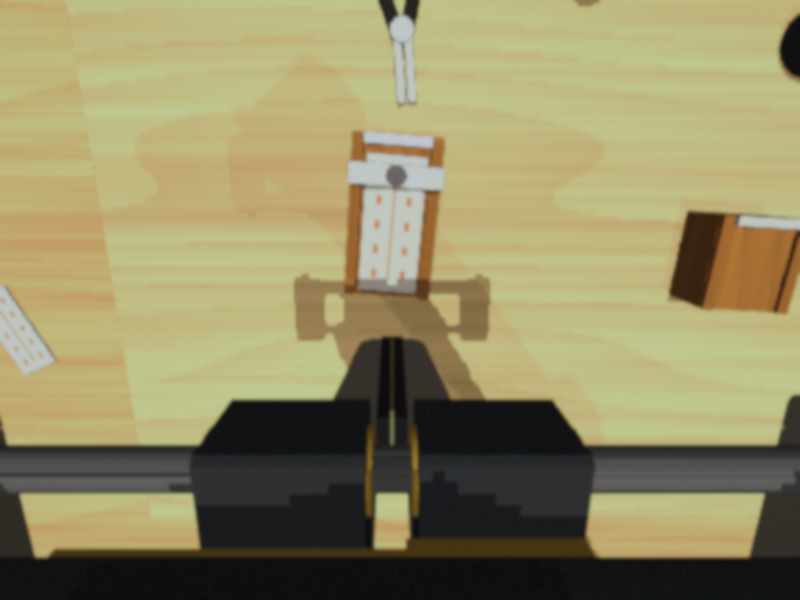

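The wrist view shows the board in the riser, from (358,284)/(416,291) up to its tail at about (367..428,154), beyond the bridge. The knob is at (396,175) and the open end is towards the robot. I'll take one close crop to read the corners.

```bash
python3 - <<'E'
import cv2
im=cv2.imread("pics/w1raw.png")[76:200,206:300]
cv2.imwrite("pics/w1c.png",cv2.resize(im,None,fx=4.8,fy=4.8,interpolation=cv2.INTER_CUBIC))
E
```

```text
(no output)
```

View pics/w1c.png

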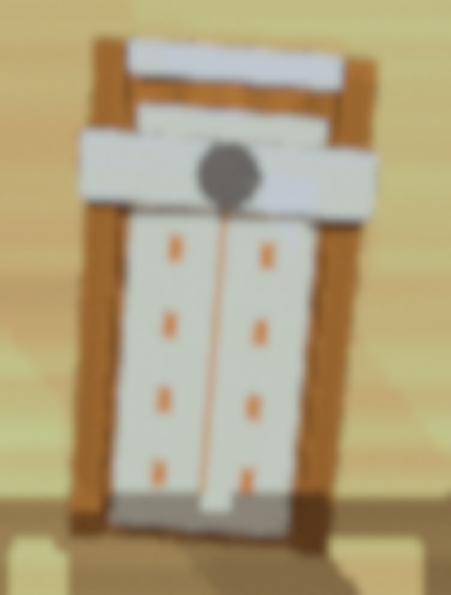

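```bash
python3 - <<'E'
from h import *
d=np.load("w1.npz"); cal=(d["K"],d["R"],d["t"])
f=lambda u,v,z: ray("wrist",(206+u/4.8-.4,76+v/4.8-.4),z,cal).round(1)
for n,pts,z in(("board",[(107,523),(288,537),(138,104),(328,120)],52),("riser",[(71,535),(328,552),(95,37),(377,60)],54)):
    P=[f(u,v,z) for u,v in pts]; print(n,P,"c",np.mean(P,0)); a=(P[2]+P[3]-P[0]-P[1])/2; print("yaw",np.arctan2(a[1],a[0]),np.linalg.norm(a),np.linalg.norm(P[0]-P[1]))
print("knob",f(228,175,80))
E
```

```text
board [array([521.6, 194.7,  52. ]), array([517.5, 145.1,  52. ]), array([631. , 184.5,  52. ]), array([627. , 136.2,  52. ])] c [574.275 165.125  52.   ]
yaw -0.08703402752384018 109.8658500171914 49.76916716200905
riser [array([518.7, 204.5,  54. ]), array([513.8, 134.2,  54. ]), array([646.9, 194.8,  54. ]), array([641.3, 124.4,  54. ])] c [580.175 164.475  54.   ]
yaw -0.07611391792293053 128.22123459084293 70.47056122949499
knob [613.5 161.9  80. ]
```

```bash
cat >> h.py <<'E'
YAW=-0.08; RC=np.array([579.5,164.5]); ex=np.array([np.cos(YAW),np.sin(YAW)]); ey=np.array([-ex[1],ex[0]])
def fz(n=3):
    v=[]
    for _ in range(n): v.append(robot.observe()["contact_force"]); robot.hold(0.01)
    return np.mean(v,0)
E
python3 - <<'E'
from h import *
p=RC+ex*5; r=down(YAW)
robot.movep([*p,90],r); robot.servo_line([*p,58],60,r); robot.hold(.3)
f0=fz(8); print("t",robot.observe()["t"],robot.observe()["tcp_pos"],"f0",f0)
z=58.
while z>49:
    z-=0.25; robot.servo_line([*p,z],4); f=robot.observe()["contact_force"]-f0
    if f[2]>1.0: break
for k in range(12):
    f=fz()-f0; print(round(z,2),robot.observe()["tcp_pos"].round(2),f.round(2),round(robot.observe()["t"],2))
    if f[2]>8.5: break
    z-=0.1 if f[2]<6 else .05; robot.servo_line([*p,z],4)
np.savez("st.npz",z=z,f0=f0,r=r)
E
```

```text
t 7.375 [584.60431389 164.10819874  58.20326454] f0 [ 0.0032379  -0.0443878  -0.08345909]
52.25 [584.55 164.11  52.33] [ 0.01 -0.    0.99] 13.15
52.15 [584.51 164.09  52.28] [-0.04 -0.33  2.42] 13.43
52.05 [584.53 164.11  52.24] [-0.89 -0.83  3.75] 13.7
51.95 [584.59 164.17  52.17] [-1.53 -0.58  5.76] 13.97
51.85 [584.67 164.17  52.18] [-1.13 -0.54  5.5 ] 14.25
51.75 [584.72 164.24  52.18] [-1.34 -1.15  6.32] 14.53
51.7 [584.71 164.24  52.16] [-1.9  -0.44  6.7 ] 14.8
51.65 [584.74 164.23  52.17] [-1.56 -0.9   6.56] 15.07
51.6 [584.77 164.24  52.14] [-1.18 -0.99  7.04] 15.35
51.55 [584.83 164.28  52.15] [-1.14 -0.56  6.88] 15.62
51.5 [584.83 164.3   52.13] [-1.6  -0.19  7.43] 15.9
51.45 [584.85 164.3   52.11] [-1.48 -0.48  7.41] 16.18
```

```bash
python3 - <<'E'
from h import *
d=np.load("st.npz"); z=float(d["z"]); f0=d["f0"]; p=RC+ex*5
for k in range(6):
    z-=0.1; robot.servo_line([*p,z],4); f=fz(4)-f0
    if f[2]>9: break
print("pressed",z,f.round(2))
s=0.; log=[]
while s<45:
    s+=1.5; q=p-ex*s; robot.servo_line([*q,z],15); f=fz(2)-f0
    z+=np.clip((f[2]-9.4)*0.06,-.12,.2)
    o=robot.observe(); log.append((s,round(z,2),*f.round(1),*(o["tcp_pos"]-[*q,0]).round(1)))
    if f[2]>12.5: z+=.3
    if f[2]>14 or f[2]<3: print("abort"); break
for l in log[::3]+log[-1:]: print(*l)
np.savez("st.npz",z=z,f0=f0,s=s); print(o["t"],o["tcp_pos"])
cal=info("wrist"); im=viewer.read_camera("wrist"); save(cv2.resize(im[90:240,156:356],(800,600),interpolation=cv2.INTER_CUBIC),"pics/w2.png")
np.savez("w2.npz",K=cal[0],R=cal[1],t=cal[2])
E
```

```text
pressed 51.00000000000001 [-1.76 -0.63  9.22]
1.5 50.91 0.7 -0.2 7.9 1.4 0.5 52.1
6.0 50.67 0.6 -0.3 8.5 1.8 0.7 52.1
10.5 50.59 0.9 -0.1 9.0 1.9 0.8 52.1
15.0 50.56 0.6 -0.1 9.3 2.0 0.8 52.1
19.5 50.84 -0.9 -0.1 11.2 1.3 1.0 52.1
24.0 50.81 -0.4 -0.4 9.2 1.7 0.9 52.2
28.5 50.81 -0.1 -0.1 9.7 1.7 0.9 52.2
33.0 50.89 1.1 0.6 9.6 1.6 0.9 52.2
37.5 50.87 0.4 0.0 9.5 1.6 0.9 52.2
42.0 50.8 0.6 0.4 9.3 1.7 0.9 52.2
45.0 50.87 -0.2 -0.6 10.1 1.6 0.9 52.2
25.5583 [541.26829544 168.61458674  52.16635258]
```

View pics/w2.png

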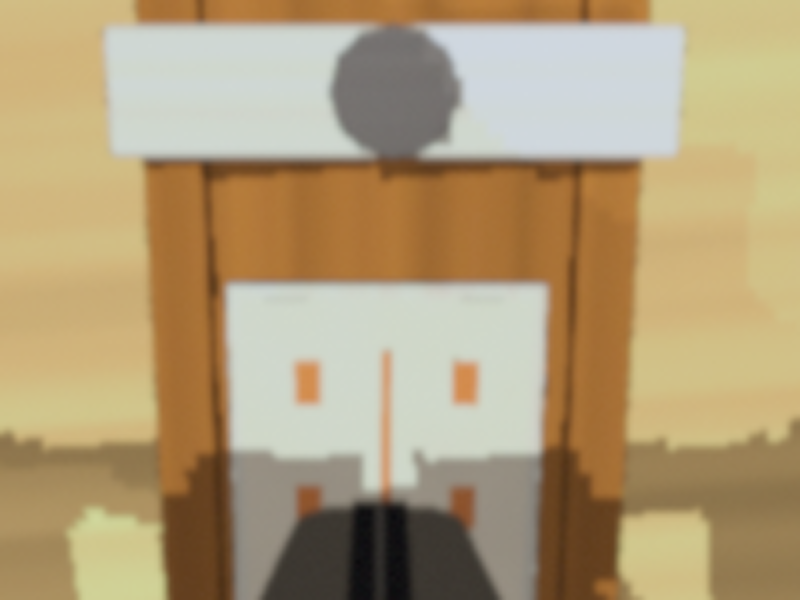

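The board has slid clear of the plunger. Its tail edge is at crop (228..548, 284) and the bridge's near edge at row 157. I'll compute the overhang.

```bash
python3 - <<'E'
from h import *
d=np.load("w2.npz"); cal=(d["K"],d["R"],d["t"])
f=lambda u,v,z: ray("wrist",(156+u/4-.4,90+v/4-.4),z,cal)
for n,u,v,z in(("tailL",228,284,52),("tailR",548,284,52),("knob",395,90,80),("bridgeL",115,155,74),("bridgeR",678,158,74)):
    P=f(u,v,z); e=P[:2]-RC; print(n,P.round(1),"riser",(e@ex).round(1),(e@ey).round(1))
E
```

```text
tailL [588.  188.4  52. ] riser 6.6 24.5
tailR [584.2 140.9  52. ] riser 6.6 -23.1
knob [613.7 161.8  80. ] riser 34.3 0.0
bridgeL [608.7 197.5  74. ] riser 26.5 35.3
bridgeR [602.6 126.8  74. ] riser 26.1 -35.7
```

```bash
python3 - <<'E'
from h import *
d=np.load("st.npz"); z=float(d["z"]); r=down(YAW); q=RC+ex*(5-45)
robot.servo_line([*q,56],8); robot.servo_line([*q,110],120)
g=RC+ex*(-86)+ey*0.7
grip(0.8); robot.servo_line([*g,110],150,r); robot.servo_line([*g,40],100); robot.servo_line([*g,31.5],30); robot.hold(.2)
o=robot.observe(); print(o["t"],o["tcp_pos"],o["contact_force"].round(2))
grip(0.0,60); robot.hold(.2); o=robot.observe(); print(o["t"],o["grip_width"]*92,o["contact_force"].round(2))
if o["grip_width"]*92>40:
    robot.servo_line([*g,36],15); o=robot.observe(); print(o["tcp_pos"],o["contact_force"].round(2))
    robot.servo_line([*g,90],60); robot.hold(.3); o=robot.observe(); print(o["t"],o["tcp_pos"],o["contact_force"].round(2),o["grip_width"]*92)
    im=viewer.read_camera("wrist"); im2=viewer.read_camera("side")
    save(cv2.hconcat([im[:,56:456],cv2.resize(im2[120:312,150:350],(400,384))]),"pics/w3.png")
E
```

```text
30.0917 [493.90638086 172.10238945  31.59228528] [ 0.08 -0.12  0.02]
30.8417 46.13139566464153 [0.08 0.44 0.6 ]
[493.90369039 172.05496167  36.11534431] [-0.21 -0.37 -0.35]
32.6417 [493.68091871 172.07800053  89.75379491] [-0.4   1.15 -0.83] 46.01613428646511
```

View pics/w3.png

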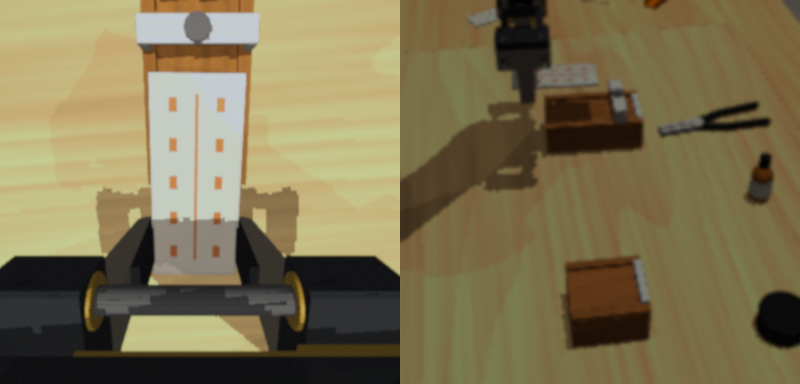

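Board gripped and lifted, and both views show it flat. Next I carry it back from the jig at height and take one look at the jig.

```bash
python3 - <<'E'
from h import *
o=robot.observe(); cal=info("wrist"); T=o["tcp_pos"]
for u in(204,302):
    P=ray("wrist",(u,72),T[2]+20.4,cal); e=P[:2]-T[:2]; print("tail rel tcp",(e@ex).round(1),(e@ey).round(1))
robot.servo_line([T[0],T[1],200],150)
robot.movep([400,-137,250],down(-0.05)); robot.hold(.4)
o=robot.observe(); print(o["t"],o["tcp_pos"],o["tcp_rot"],o["grip_width"]*92,o["contact_force"].round(2))
cal=info("wrist"); im=viewer.read_camera("wrist"); np.savez("w4.npz",K=cal[0],R=cal[1],t=cal[2])
for n in("jig","jig_stop","board"):
    for d in pin(n,"wrist",cal): print(n,*d)
save(cv2.resize(im[0:150,156:356],(800,600),interpolation=cv2.INTER_CUBIC),"pics/w4.png")
E
```

```text
tail rel tcp 91.7 23.4
tail rel tcp 91.6 -24.0
35.2667 [ 400.1926562  -136.62210596  249.94601154] [-2.19644397  0.05368398  2.19644313] 45.88233578359343 [-0.46  0.31 -1.33]
jig 0.56 [ 542.5 -133.4    0.9] [244.  59.]
jig_stop 0.91 [ 571.5 -138.1   51.2] [245.  24.]
board 0.97 [ 439.4 -137.7  265.7] [250. 176.]
```

View pics/w4.png

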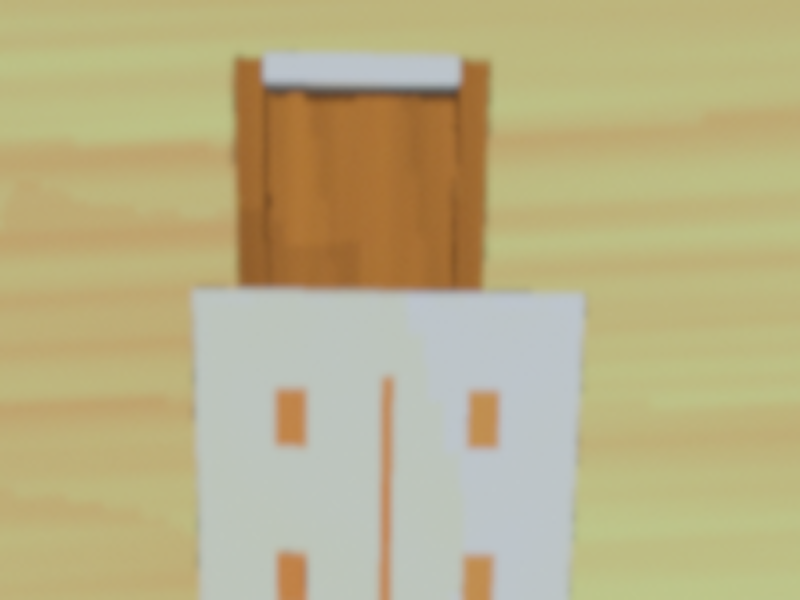

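The crop shows the jig's stop, with its inner top edge at (262..461, 84..88), and lip outer edges at (235,58)→(240,285) and (490,62)→(482,290). The board's leading edge is at (191,290)–(585,293).

```bash
python3 - <<'E'
from h import *
d=np.load("w4.npz"); cal=(d["K"],d["R"],d["t"])
f=lambda u,v,z: ray("wrist",(156+u/4-.4,v/4-.4),z,cal)
for n,u,v,z in(("stopinL",262,84,58),("stopinR",461,88,58),("stopbackL",264,52,58),("stopbackR",462,56,58),("lipL0",235,58,54),("lipL1",240,285,54),("lipR0",490,62,54),("lipR1",482,290,54),("boardL",191,290,270.4),("boardR",585,293,270.4)):
    print(n,f(u,v,z).round(1))
E
```

```text
stopinL [ 574.2 -111.2   58. ]
stopinR [ 570.4 -167.    58. ]
stopbackL [ 582.2 -112.3   58. ]
stopbackR [ 578.5 -167.5   58. ]
lipL0 [ 582.3 -103.7   54. ]
lipL1 [ 522.5 -100.3   54. ]
lipR0 [ 577.7 -175.7   54. ]
lipR1 [ 517.6 -171.8   54. ]
boardL [ 492.9 -117.5  270.4]
boardR [ 490.1 -165.1  270.4]
```

```bash
python3 - <<'E'
from h import *
y=-0.064; a=np.array([np.cos(y),np.sin(y)]); b=np.array([-a[1],a[0]])
S=np.array([572.2,-139.2]); q=lambda gap: S-a*(91.7+gap)+b*0.1
r=down(y)
robot.servo_line([*q(5),110],160,r); robot.servo_line([*q(5),42],60); robot.hold(.4)
f0=fz(10); print(robot.observe()["t"],f0.round(2),robot.observe()["tcp_pos"],[*q(5),42])
robot.servo_line([*q(5),33.5],15)
z=33.5
while z>30.5:
    f=fz(3)-f0
    if f[2]>1.2: break
    z-=.25; robot.servo_line([*q(5),z],6)
print("down",z,f.round(2),robot.observe()["tcp_pos"],robot.observe()["t"])
gap=5.
while gap>-5:
    gap-=.5; robot.servo_line([*q(gap),z],10); f=fz(3)-f0
    if f[2]>4: z+=.1
    if f[:2]@a<-4: break
print("gap",gap,z,f.round(2),robot.observe()["tcp_pos"],robot.observe()["t"])
np.savez("st2.npz",gap=gap,z=z,f0=f0,a=a,b=b,S=S)
im=viewer.read_camera("wrist"); im2=viewer.read_camera("side")
save(cv2.hconcat([im[:,56:456],cv2.resize(im2[216:312,200:300],(400,384))]),"pics/w5.png")
E
```

```text
38.375 [ 0.15  0.26 -0.5 ] [ 475.69176261 -132.93790661   42.02954168] [np.float64(475.70436964285733), np.float64(-132.91562875239856), 42]
down 31.25 [-0.42 -0.54  1.61] [ 475.81976731 -132.9641367    31.3484583 ] 41.5917
gap -1.5 31.450000000000003 [-4.68 -0.51  5.39] [ 481.2547153  -133.33752491   31.10410333] 45.1667
```

View pics/w5.png

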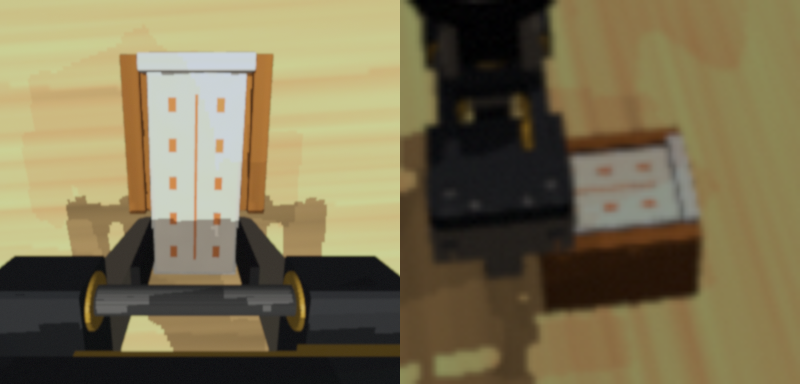

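The board lies between the lips with its end on the stop (left panel rows 72–74), with a contact of 4.7 N forward. Release and check.

```bash
python3 - <<'E'
from h import *
grip(0.75); robot.hold(.2); o=robot.observe(); print(o["t"],o["grip_width"],o["contact_force"].round(2)); T=o["tcp_pos"]
robot.servo_line([T[0],T[1],120],60); T2=T-[20,0,0]; robot.hold(.2)
cal=info("wrist"); im=viewer.read_camera("wrist"); np.savez("w6.npz",K=cal[0],R=cal[1],t=cal[2])
for n in("board","jig_stop"):
    for d in pin(n,"wrist",cal): print(n,*d)
im2=viewer.read_camera("side"); print(robot.observe()["t"])
cv2.imwrite("pics/w6raw.png",im[:,:,::-1])
save(cv2.hconcat([cv2.resize(im[30:180,176:326],(450,450),interpolation=cv2.INTER_CUBIC),cv2.resize(im2[230:300,215:285],(350,450))]),"pics/w6.png")
E
```

```text
45.9833 0.7487903241505686 [-0.01 -0.8   0.81]
board 0.66 [ 520.3 -135.1   47.6] [251. 155.]
jig_stop 0.93 [ 572.  -141.    49.9] [254.  90.]
48.0083
```

View pics/w6.png

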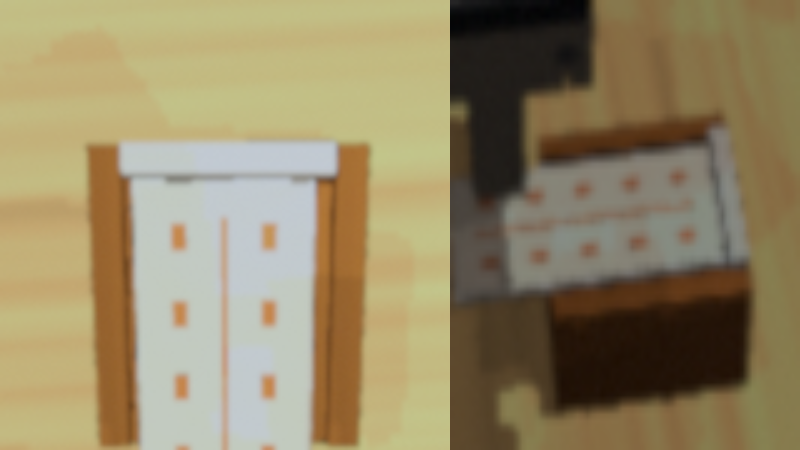

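```bash
python3 - <<'E'
from h import *
d=np.load("w6.npz"); cal=(d["K"],d["R"],d["t"]); print("cam",(-cal[1].T@cal[2]).round(1))
g=cv2.cvtColor(cv2.imread("pics/w6raw.png"),cv2.COLOR_BGR2GRAY)
for c in(225,238,245,258,270,278): print(c,g[74:96,c])
for v in(88,88.67,89,90,91): print(v,"z58",ray("wrist",(250,v),58,cal)[0].round(2),"z52",ray("wrist",(250,v),52,cal)[0].round(2))
E
```

```text
cam [ 554.8 -137.1  289.7]
225 [176 177 181 189 196 199 199 198 199 198 199 198 195 183 167 178 192 198
 198 198 199 199]
238 [177 178 182 191 196 199 200 198 199 199 198 198 195 180 152 135 153 179
 194 198 198 199]
245 [176 177 183 191 198 199 200 200 200 201 200 200 197 184 159 157 181 195
 199 199 199 200]
258 [178 175 176 187 196 199 200 200 200 200 200 200 197 185 170 179 193 199
 200 199 200 200]
270 [177 174 174 185 196 200 200 200 199 200 200 200 197 184 170 180 194 199
 200 199 199 199]
278 [178 174 175 185 195 200 200 200 199 200 200 200 196 182 157 149 168 187
 197 199 199 199]
88 z58 572.74 z52 573.21
88.67 z58 572.26 z52 572.71
89 z58 572.02 z52 572.47
90 z58 571.3 z52 571.73
91 z58 570.58 z52 570.99
```

The board end is within about 1 mm of the stop, and about 1 mm off centre between the lips. The hand is clear, so I hand in.

```bash
python3 -c "
from h import *
robot.job_done(); o=robot.observe(); print(o['t'],o['contact_force'].round(2))"
```

```text
the job is handed in; nothing more can be done
the job is handed in; nothing more can be done
```

The board is lying in the soldering jig with its far end on the stop, released, and the job is handed in. The simulator gives no verdict, so this rests on my own measurements.

- **Slide:** I pressed the board with closed fingertips at about 9 to 10 N and slid it out. The wrist camera put its centre at riser x ≈ -48.5 mm, an overhang of about 38.5 mm. The highest press I logged was 11.2 N, about 17 N on the riser with the plunger's 6 N. I logged only every third step.
- **Grasp and carry:** I gripped the overhang across its width at 60 N, lifted it clear and carried it to the jig. Pictures showed it flat and steady in the fingers.
- **Placing:** I lowered it between the lips and pushed it onto the stop. The last reading before release was about 4.7 N forward and 5.4 N down. I then opened the gripper and lifted straight up to TCP z = 120 mm, clear of the board.
- **Last checks:** Edges read in the wrist picture put the board's end within about 1 mm of the stop. It is about 1 mm off centre between the lips and looks flat.
- **Disagreement:** The pinpoint network put the board's centre about 3 to 4 mm further forward than that. This is within its stated error, so I went by the edges.
- **Not checked:** I did not re-measure the flux bottle, spool and pliers. The arm never worked near them. The last clock reading before hand-in was 48.0 s, against the 72 s limit.

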